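# Clamp the die block and hold the sprung guard at its mark

### The arm

A 7-joint arm with a two-finger parallel gripper is mounted at the origin on a cart in front of the work surface, level with it; the furniture and walls round the work are solid. World frame = base frame: x ahead of the robot, y to its left, z up, the work surface at z = 0. Lengths are in m, angles in rad, forces in N, time in s.
With the tool pointing down it reaches from about 0.4 to 0.85 m from the base axis. Payload 10.4 kg.
Tool frame: the origin (TCP) lies at the very end of the fingers, on their centre line; the grasp point (between the pads) lies 19 mm behind it; z points along the fingers, y is the direction in which the jaws open and shut (so a half turn about z gives the same grasp; the last joint's range is limited). The gripper opens to 87 mm and grips with 3 to 60 N. Pads are 19 mm wide; open, the fingers measure 117 mm over their backs; the gripper's body (75 mm by 190 mm) begins 51 mm behind the grasp point.
Start: joints at [-1.258, 0.332, -0.065, 1.46, 0.022, 1.35, -0.088], TCP at [0.206, 0.59, 0.223] pointing down, gripper open.
Joint ranges: [-2.6, 2.6], [-0.5, 2.12], [-1.47, 1.34], [0.16, 2.42], [-1.27, 4.41], [0.06, 2.06], [-2.6, 2.6]. Speed limits (rad/s): [2.22, 2.22, 2.79, 2.79, 3.14, 3.14, 3.14].

### API

Orientations are given as a unit quaternion [x, y, z, w].
In Python, from bench import r gives the robot as it stands.
- The arm moves only by the tool move_arm, never from a script. Its argument "deltas" is a list of rows, each a list of 5 numbers: the gripper's target within -1 to 1 (fully open at 1, half-way at 0, shut at -1), then the shift along the tool's x, y, z as a fraction of full scale, then the turn about the tool's z as a fraction of full scale. A call has 1 to 12 rows; each row shifts and turns the commanded pose from where the row before left it, along the tool's axes as they then stand; what a row does not reach is not made up. Full scale, the value 1, is 2.5 cm for a shift and 90 degrees for a turn. A row lasts 1/12 s, in which the tool goes at most 41.7 mm and 7.16 degrees, less where a joint would pass 70% of its speed; a pose out of reach is approached as far as the arm can. A call with a number of a shift or a turn outside -1 to 1 is refused whole. A call with a gripper value outside its range is refused whole. The fingers move at their own pace and stop on an object; "squeeze" is the grip in N (left out, the last holds). Time passes only in rows, so rows that do not move let the fingers close. It gives the time, the measured TCP pose, the force and the opening at its end, in the units of the state.
- r.read_state(): the state, without advancing time (a new reading comes with each control period).
- r.camera(name): name is "scene" or "top" or "wrist"; returns the picture (420x560x3 uint8, red, green, blue); there is no depth.
- r.camera_info(name): a dict with "K" (3x3 intrinsics, pixels), "k1" (the pictures are not rectified: a ray, as slopes to the right and down, at radius r is drawn at 1 + k1 r^2 times it, then the intrinsics apply), "R" (3x3) and "t" (3): a world point X has camera coordinates R X + t; the wrist camera has in their place "hand_eye" (4x4, takes a point from camera to tool coordinates, whose origin is the TCP and whose axes are the flange's). Camera axes: x right, y down, z forward; pixel columns grow to the right and rows downward; lengths in m; the calibration is good to about 2 mm. A picture is of the moment at which its call begins: read the wrist's pose just before it. camera_info takes no time and is no camera call.
- r.close_job(): hands the job in, once; it reports no verdict.
Trained networks look in the newest picture that a camera, given by its name, has taken for a name from the list of things; names that differ only in an ending like _2 or _b are one class to them, and where a whole thing is asked for, a point or a joint stands for the part that bears it (a point fixed in the world has none). Each returns a list of dicts, best first, with "confidence" (0 to 1); they miss things now and then, are a little off and sometimes report something else, mostly with a low value. They report only what shows in the picture. A call takes as long as a camera call.
- r.boxes_of(camera, label): "position" ([x, y, z] in m, in the coordinates of the camera as it stood for that picture, good to about 4 mm: the middle of the surface that is visible of it).
- r.tip_of(camera, label): "position" ([x, y, z] in m, in the coordinates of the camera as it stood for that picture, good to about 4 mm: a listed point, or the origin of a listed thing).
The state is a dict: "time": time; "joint_positions": joint angles; "joint_vel": joint speeds; "joint_torque": joint torques, N m; "ee_pos": TCP position; "eef_rot": TCP orientation; "ft_force": force on the tool from outside, world axes, zero at the start; "torque": the same for the moment, N m; "width": finger opening in m.
Only numpy, scipy, OpenCV 4.12 (cv2) and the standard library are available. Lean on these libraries where they do the work, as an engineer would, in place of code of your own. Each camera call takes 0.05 s, during which the arm holds its last target.

### The job

Get the stone die block ready for pin drilling: turn the crank of the small vise clockwise until its jaw has the block clamped firmly between both jaws. Then lift the sprung clear guard over the vise by its front bar until the guard's pointer stands level with the marker set on the arc, and finish still holding it there, because it snaps shut when let go. Leave the marker, the study model and the tin case beside the vise where they are.

Things in the scene. Friction and masses are not known exactly. Their poses are not given: they have to be found in the camera images.
- vise: Small grey bench vise, fixed to the bench, base plate 165 x 225 x 14 mm. Origin on the bench under the middle of the vise; its z is up, its x points from the guard's front bar (robot side) to the guard's hinge, its y from the crank (-y end, the robot's right) to the fixed jaw and the graduated arc (+y end). It may be turned a little about z.
- fixed_jaw: Steel jaw 62 x 20 x 42 mm that does not move. Origin in the vise's middle axis at bed height (50 mm above the bench); its clamping face is the vertical plane y = +34 mm in the vise's frame.
- die_block: Stone-coloured die block, 51 (x) x 56 (y) x 27 mm high, 160 g, loose on the vise bed (50 mm above the bench) under the closed guard, standing with a few mm of play between the jaws. Origin at the centre of its underside. It need not be touched by the robot.
- vise_jaw (a joint): Position (m) of the sliding jaw along the vise's +y. Its clamping face is at y = -32 mm + this value in the vise's frame, so the 56 mm block is pinched between both jaws at about +0.010. Driven only by the crank, 2 mm per radian (12.6 mm a turn).
- vise_crank (a joint): Angle (rad) of the crank about the vise's +y axis. 0: knob straight above the axis; it grows clockwise as seen from the crank's end (top goes away from the robot), which closes the jaw; starts between -1.5 and +2, the block is pinched at about 5.0. Friction: about 3 N at the knob turns it; once the block is pinched the resistance rises steeply, and 6 to 12 N at the knob clamps it firmly. It stays where it is left.
- crank_axis (a point): Point on the crank's horizontal axis (the vise's y), 72 mm above the bench, in the plane of the middle of the knob.
- crank_knob (a point): Middle of the crank's black knob, 30 mm from the axis: a horizontal sleeve 15 mm in diameter and 46 mm long, parallel to the vise's y, that spins freely on its pin; it can be pinched from above across the vise's x and led round the circle without turning the gripper. The crank arm is 27 mm from this point toward the vise (hub 18 mm in diameter), the vise's end 58 mm.
- guard (a joint): Opening angle (rad) of the clear guard plate about its rear hinge: 0 shut and level, grows as the front rises, stop at 1.4. A spring shuts it: about 3 N up at the bar starts to lift it, about 5 N at 0.8 rad.
- guard_hinge (a point): Middle of the guard's hinge axis (parallel to the vise's y), 115 mm above the bench.
- guard_bar (a point): Middle of the guard's black front bar: a round bar 12 mm in diameter parallel to the vise's y, 165 mm from the hinge, on two arms at 45 mm either side of this point, free between them; 50 mm in front of the plate's edge and at the plate's height (115 mm above the bench when shut). When the guard stands at angle a it lies 165 mm x cos(a) in front of the hinge (vise -x) and 165 mm x sin(a) above it.
- guard_pointer (a point): Tip of the thin steel pointer on the guard's left (+y) edge, 130 mm from the hinge axis.
- marker_pin (a point): Pointing end of the marker, a small dark clip with a pin and round head set on the graduated arc left of the guard, also 130 mm from the hinge axis; the guard is right when its pointer meets this point.
- marker (a joint): Angle (rad) at which the marker is set, measured like guard: the guard is at the mark when guard equals this value. Between 0.45 and 0.80. To be left as it is.
- study_model_mid (a point): Bystander: middle of a blue plaster study model, 84 x 75 x 39 mm, on the bench left of the vise.
- burs_case_mid (a point): Bystander: middle of a flat tin case, 70 x 111 x 25 mm, on the bench right of the crank.

How it is judged:
By the outcome, as a careful person would: the job done as asked, in the order asked, and still so for the second after the job is handed in, while the arm keeps its last pose, push and grip.
It also fails if it takes over 59 s, if anything falls off the work surface, if the arm or the gripper's body presses on something with over 40 N, if the wrist force passes 120 N, or if a joint passes its speed limit or range.

## Working session

There is one attempt and no reset: what is moved stays moved. The work goes in short steps, Python scripts to look and compute and a tool call to move; the robot and the scene stay as the last step left them, time stands still between calls to the robot, and variables do not carry over. Pictures are saved under pics/ and viewed, and the job is handed in when it is done.

Besides the shell and the picture viewer there is one more tool, called after "Call:" as a command line: name --pt "numbers of a row" for each row, then --argument value for the rest. move_arm: Moves the arm, as the interface text tells. Shift numbers are shares of 2.5 cm and turn numbers shares of 90 degrees, none past 1 either way. Its arguments: {"type":"object","properties":{"deltas":{"type":"array","items":{"type":"array","items":{"type":"number"}}},"squeeze":{"type":"number"}},"required":["deltas"]}

```bash
mkdir -p pics; ls; cat > h.py <<'E'
import numpy as np, cv2
from bench import r
from scipy.spatial.transform import Rotation as Ro
def snap(n,f):
    im=r.camera(n); cv2.imwrite('pics/'+f,im[:,:,::-1]); return im
def toW(n,p,st=None):
    c=r.camera_info(n); p=np.array(p)
    if n=='wrist':
        T=np.array(c['hand_eye']); q=T[:3,:3]@p+T[:3,3]
        return Ro.from_quat(st['eef_rot']).apply(q)+np.array(st['ee_pos'])
    R=np.array(c['R']);t=np.array(c['t']); return R.T@(p-t)
def tip(n,l,st=None):
    return [(round(d['confidence'],2),toW(n,d['position'],st).round(4)) for d in r.tip_of(n,l)[:2]]
def proj(n,X):
    c=r.camera_info(n);R=np.array(c['R']);t=np.array(c['t']);p=R@np.array(X)+t
    s=p[:2]/p[2]; s=s*(1+c['k1']*(s@s)); K=np.array(c['K']); return K[:2,:2]@s+K[:2,2]
E
python3 - <<'E'
from h import *
s=r.read_state(); print({k:np.round(v,3) for k,v in s.items()})
for n in ['scene','top']:
    snap(n,n+'0.png')
    for l in ['vise','crank_axis','crank_knob','guard_hinge','guard_bar','guard_pointer','marker_pin','die_block','fixed_jaw','study_model_mid','burs_case_mid']:
        print(n,l,tip(n,l))
print(r.read_state()['time'])
E
```

```text
pics
{'time': np.float64(0.0), 'joint_positions': array([-1.258,  0.333, -0.065,  1.461,  0.022,  1.35 , -0.089]), 'joint_vel': array([-0.002, -0.001,  0.   , -0.   ,  0.001, -0.001, -0.   ]), 'joint_torque': array([-0.0000e+00, -6.2323e+01,  2.5000e-02, -3.8991e+01, -6.1000e-02,
        3.9000e-02,  0.0000e+00]), 'ee_pos': array([0.206, 0.59 , 0.222]), 'eef_rot': array([ 0.167,  0.986, -0.001, -0.   ]), 'ft_force': array([1.083, 0.903, 0.471]), 'torque': array([0.016, 0.009, 0.062]), 'width': np.float64(0.087)}
scene vise [(0.96, array([ 5.898e-01, -3.860e-02,  4.000e-04]))]
scene crank_axis [(0.71, array([ 0.5707, -0.1916,  0.0731])), (0.69, array([ 0.5922, -0.0428, -0.0009]))]
scene crank_knob [(0.8, array([ 0.6014, -0.1974,  0.071 ]))]
scene guard_hinge [(0.57, array([ 0.6462, -0.0529,  0.1158])), (0.42, array([0.558 , 0.0603, 0.191 ]))]
scene guard_bar [(0.65, array([ 0.4807, -0.0262,  0.1108]))]
scene guard_pointer [(0.58, array([0.527 , 0.061 , 0.1135])), (0.19, array([ 0.5723, -0.193 ,  0.0718]))]
scene marker_pin [(0.48, array([0.5573, 0.0616, 0.197 ]))]
scene die_block [(0.58, array([ 0.5872, -0.0329,  0.0525]))]
scene fixed_jaw []
scene study_model_mid [(0.63, array([0.6108, 0.1544, 0.0206]))]
scene burs_case_mid [(0.84, array([ 0.5685, -0.3317,  0.0143]))]
top vise [(0.82, array([ 0.5876, -0.0367,  0.0017]))]
top crank_axis [(0.61, array([ 0.5694, -0.1907,  0.0729]))]
top crank_knob [(0.49, array([ 0.5977, -0.1982,  0.0757]))]
top guard_hinge [(0.95, array([ 0.6479, -0.0459,  0.1163])), (0.71, array([ 0.4836, -0.0255,  0.119 ]))]
top guard_bar [(0.97, array([ 0.485 , -0.0253,  0.1178]))]
top guard_pointer [(0.75, array([0.5261, 0.0653, 0.1162]))]
top marker_pin [(0.43, array([0.5516, 0.0607, 0.1967]))]
top die_block []
top fixed_jaw [(0.62, array([0.5249, 0.0647, 0.1167]))]
top study_model_mid [(0.87, array([0.611 , 0.159 , 0.0191]))]
top burs_case_mid [(0.67, array([ 0.5676, -0.3376,  0.0132]))]
1.2
```

View pics/scene0.png

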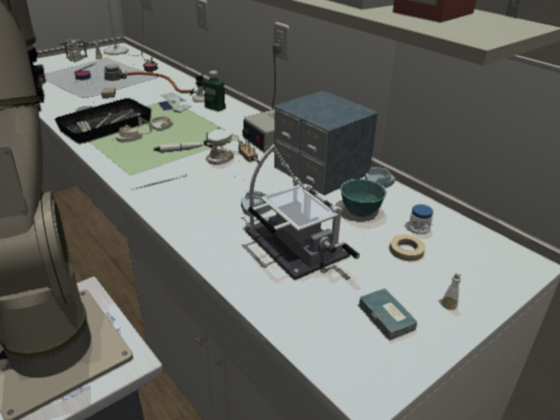

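View pics/top0.png

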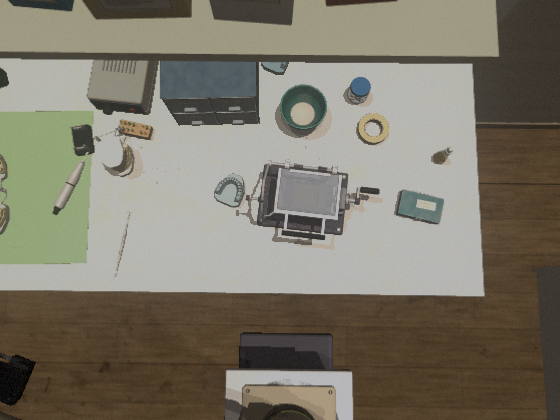

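The scene view shows the vise near pixel (300,230), with the knob to its right at (345,262). The top view shows the knob at (370,190), the bar at (303,235), the arc on the left and the tin case at (420,207). The networks' positions match. The vise is yawed by about -7.5° and the crank angle is about +1.57. I'll raise and turn first.

Call:
move_arm --pt "1 0 0 -1 0.078" --pt "1 0 0 -1 0.078" --pt "1 0 0 -1 0.078" --pt "1 0 0 -1 0.078" --pt "1 0 0 -1 0.078" --pt "1 0 0 0 0.078" --pt "1 0 0 0 0.078" --pt "1 0 0 0 0.078" --pt "1 0 0 0 0.078" --pt "1 0 0 0 0.078" --pt "1 0 0 0 0.078"

```text
time: 2.12
ee_pos: [0.2059, 0.5901, 0.3476]
eef_rot: [0.748, 0.664, 0.0, -0.0]
ft_force: [-0.9, -0.2, 0.0]
width: 0.0871
```

```bash
cat >> h.py <<'E'
def st(tgt=None):
    s=r.read_state(); R=Ro.from_quat(s['eef_rot'])
    y=R.apply([0,1,0]); print('t',round(s['time'],2),'p',np.round(s['ee_pos'],4),'tooly deg',round(np.degrees(np.arctan2(y[1],y[0])),2),'F',np.round(s['ft_force'],1),'w',round(s['width'],4),'j',np.round(s['joint_positions'],2))
    if tgt is not None:
        d=R.inv().apply(np.array(tgt)-s['ee_pos']); print('tool shift units',(d/0.025).round(2))
    return s
E
python3 -c "
from h import *
st([0.6,-0.2,0.3])"
```

```text
t 2.12 p [0.2059 0.5901 0.3476] tooly deg -6.8 F [-0.9 -0.2  0. ] w 0.0871 j [-1.39  0.3   0.11  1.25 -0.03  1.6  -1.4 ]
tool shift units [-29.52  19.4    1.9 ]
```

Call:
move_arm --pt "1 -0.9 0.6 0 0" --pt "1 -0.9 0.6 0 0" --pt "1 -0.9 0.6 0 0" --pt "1 -0.9 0.6 0 0" --pt "1 -0.9 0.6 0 0" --pt "1 -0.9 0.6 0 0" --pt "1 -0.9 0.6 0 0" --pt "1 -0.9 0.6 0 0" --pt "1 -0.9 0.6 0 0" --pt "1 -0.9 0.6 0 0" --pt "1 -0.9 0.6 0 0" --pt "1 -0.9 0.6 0 0"

```text
time: 3.12
ee_pos: [0.3548, 0.3003, 0.3477]
eef_rot: [0.746, 0.666, 0.0, -0.0]
ft_force: [1.1, -0.9, -0.7]
width: 0.0871
```

Call:
move_arm --pt "1 -0.9 0.6 0 0" --pt "1 -0.9 0.6 0 0" --pt "1 -0.9 0.6 0 0" --pt "1 -0.9 0.6 0 0" --pt "1 -0.9 0.6 0 0" --pt "1 -0.9 0.6 0 0" --pt "1 -0.9 0.6 0 0" --pt "1 -0.9 0.6 0 0" --pt "1 -0.9 0.6 0 0" --pt "1 -0.9 0.6 0 0" --pt "1 -0.9 0.6 0 0" --pt "1 -0.9 0.6 0 0"

```text
time: 4.12
ee_pos: [0.5033, 0.0117, 0.3478]
eef_rot: [0.746, 0.666, 0.001, 0.0]
ft_force: [0.9, 0.8, -0.8]
width: 0.087
```

```bash
python3 -c "
from h import *
s=st([0.6,-0.2,0.25])
snap('wrist','w1.png')
for l in ['crank_axis','crank_knob','vise','guard_bar','guard_hinge']: print(l,tip('wrist',l,s))
"
```

```text
t 4.12 p [0.5033 0.0117 0.3478] tooly deg -6.46 F [ 0.9  0.8 -0.8] w 0.087 j [-0.83 -0.01  0.72  1.59  0.01  1.56 -0.22]
tool shift units [-7.98  4.79  3.91]
crank_axis []
crank_knob []
vise [(0.74, array([ 0.5841, -0.0406, -0.0052]))]
guard_bar [(0.68, array([ 0.4847, -0.029 ,  0.1134]))]
guard_hinge [(0.71, array([ 0.6446, -0.0504,  0.1145])), (0.18, array([ 0.563 , -0.3406,  0.0142]))]
```

View pics/w1.png

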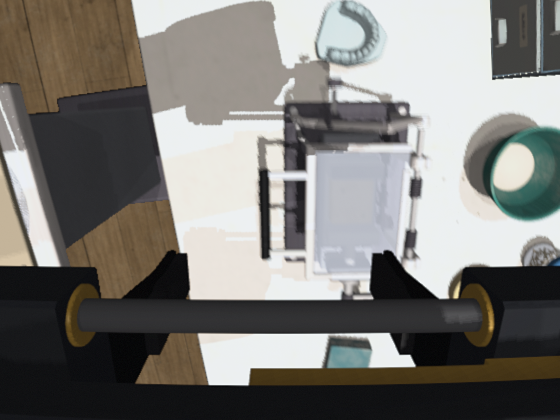

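The wrist view shows the bar at (264,171–258), vertical in the image, so the tool is aligned with the vise to within about 1°. The knob is hidden under the fingers, so I'll go past it to see it.

Call:
move_arm --pt "1 -1 0.3 0 0" --pt "1 -1 0.3 0 0" --pt "1 -1 0.3 0 0" --pt "1 -1 0.3 0 0" --pt "1 -1 0.3 0 0" --pt "1 -1 0.3 0 0" --pt "1 -1 0.3 0 0" --pt "1 -1 0.3 0 0" --pt "1 -1 0.3 0 0" --pt "1 -1 0.3 0 0" --pt "1 -1 0.3 0 0" --pt "1 -1 0.3 0 -0.01"

```text
time: 5.42
ee_pos: [0.5595, -0.2947, 0.3471]
eef_rot: [0.74, 0.673, 0.0, -0.001]
ft_force: [0.5, 0.6, -0.5]
width: 0.0872
```

```bash
python3 -c "
from h import *
s=st([0.6,-0.2,0.25])
snap('wrist','w2.png')
for l in ['crank_axis','crank_knob','vise','guard_bar','guard_hinge']: print(l,tip('wrist',l,s))
"
```

```text
t 5.42 p [ 0.5595 -0.2947  0.3471] tooly deg -5.41 F [ 0.5  0.6 -0.5] w 0.0872 j [-0.22  0.42  0.93  1.26 -0.33  1.62  0.55]
tool shift units [3.92 1.26 3.89]
crank_axis []
crank_knob [(0.88, array([ 0.5988, -0.1958,  0.0737]))]
vise []
guard_bar []
guard_hinge []
```

View pics/w2.png

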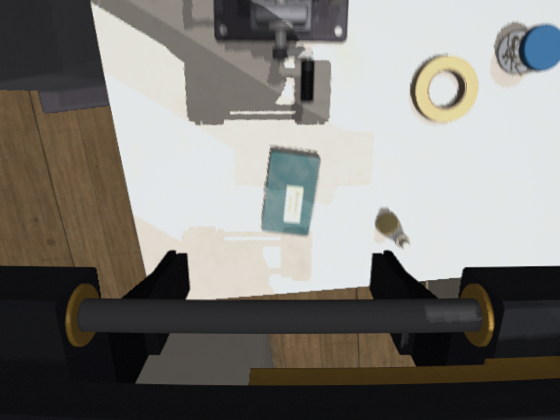

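The knob sleeve is at (307,80) and the hub at (282,42). The wrist fix (0.599, -0.196, 0.074) agrees with the other cameras. Going above it now.

Call:
move_arm --pt "1 0.6 0.25 0.5 0.02" --pt "1 0.6 0.21 0.5 0" --pt "0.3 0.6 0.21 0.5 0" --pt "0.3 0.6 0.21 0.5 0" --pt "0.3 0.6 0.21 0.5 0" --pt "0.3 0.7 0.21 0.5 0" --pt "0.3 0 0 0.5 0" --pt "0.3 0 0 0.5 0" --pt "0.3 0 0 0.5 0" --pt "0.3 0 0 0 0"

```text
time: 6.55
ee_pos: [0.6009, -0.2076, 0.2323]
eef_rot: [0.751, 0.66, -0.001, -0.001]
ft_force: [1.0, 0.3, -0.6]
width: 0.057
```

```bash
python3 -c "
from h import *
s=st([0.5985,-0.201,0.054])
"
```

```text
t 6.55 p [ 0.6009 -0.2076  0.2323] tooly deg -7.42 F [ 1.   0.3 -0.6] w 0.057 j [-0.38  0.46  0.89  1.45 -0.36  1.4   0.39]
tool shift units [ 0.25 -0.1   7.13]
```

Call:
move_arm --pt "0.3 0.13 -0.05 0.8 0" --pt "0.3 0.12 -0.05 0.8 0" --pt "0.3 0 0 0.8 0" --pt "0.3 0 0 0.8 0" --pt "0.3 0 0 0.8 0" --pt "0.3 0 0 0.8 0" --pt "0.3 0 0 0.8 0" --pt "0.3 0 0 0.8 0" --pt "0.3 0 0 0.7 0" --pt "0.3 0 0 0 0" --pt "0.3 0 0 0 0"

```text
time: 7.47
ee_pos: [0.6001, -0.2016, 0.0576]
eef_rot: [0.751, 0.66, -0.0, -0.0]
ft_force: [0.1, -0.3, 0.9]
width: 0.0568
```

```bash
python3 -c "
from h import *
s=st([0.5985,-0.201,0.054])
snap('wrist','w3.png')
print(tip('wrist','crank_knob',s))
snap('scene','s3.png')
im=cv2.imread('pics/s3.png')[180:320,230:400]; cv2.imwrite('pics/s3c.png',cv2.resize(im,None,fx=4,fy=4,interpolation=cv2.INTER_CUBIC))
"
```

```text
t 7.47 p [ 0.6001 -0.2016  0.0576] tooly deg -7.43 F [ 0.1 -0.3  0.9] w 0.0568 j [-0.33  0.61  0.79  1.65 -0.48  1.09  0.47]
tool shift units [ 0.02 -0.06  0.15]
[(0.71, array([ 0.5996, -0.1947,  0.0702]))]
```

View pics/w3.png

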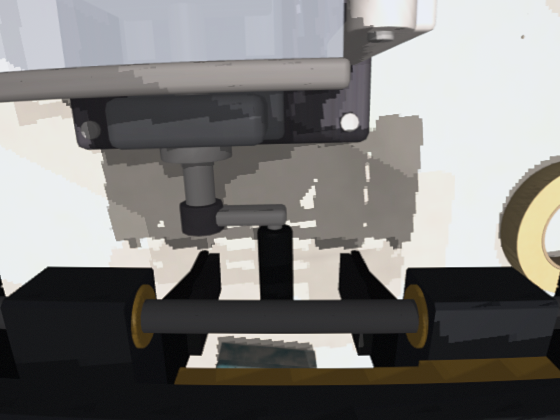

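View pics/s3c.png

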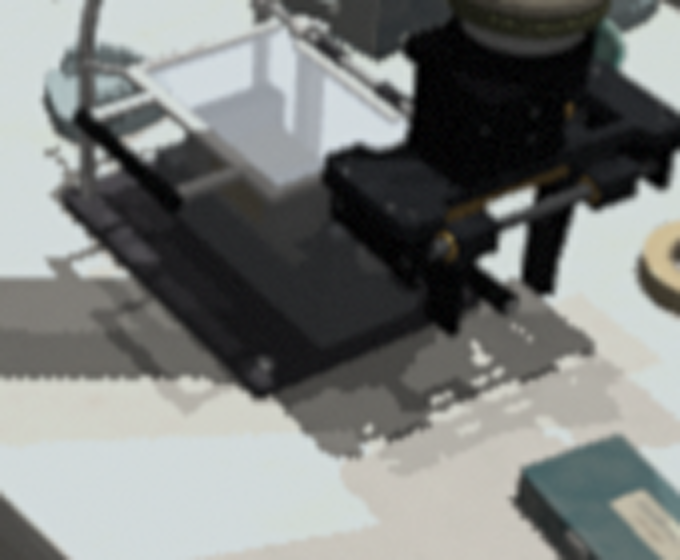

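The sleeve (275,265) sits centrally between the fingers and the crank arm is horizontal (215 px row). Closing now.

Call:
move_arm --pt "-1 0 0 0.1 0" --pt "-1 0 0 0 0" --pt "-1 0 0 0 0" --pt "-1 0 0 0 0" --pt "-1 0 0 0 0" --pt "-1 0 0 0 0" --squeeze 30

```text
time: 8.12
ee_pos: [0.6006, -0.2008, 0.0551]
eef_rot: [0.751, 0.66, 0.0, 0.0]
ft_force: [0.1, -1.3, 0.5]
width: 0.0249
```

```bash
python3 -c "
from h import *
s=st([0.5985,-0.201,0.054])
"
```

```text
t 8.12 p [ 0.6006 -0.2008  0.0551] tooly deg -7.36 F [ 0.1 -1.3  0.5] w 0.0249 j [-0.33  0.61  0.79  1.65 -0.48  1.09  0.47]
tool shift units [-0.02 -0.08  0.04]
```

Call:
move_arm --pt "-1 0 0 0 0" --pt "-1 0 0 0 0" --pt "-1 0 0 0 0"

```text
time: 8.37
ee_pos: [0.5989, -0.2006, 0.0544]
eef_rot: [0.751, 0.66, -0.001, -0.002]
ft_force: [-6.0, 1.9, 1.8]
width: 0.0139
```

```bash
python3 -c "
from h import *
s=st([0.5985,-0.201,0.054])
"
```

```text
t 8.37 p [ 0.5989 -0.2006  0.0544] tooly deg -7.37 F [-6.   1.9  1.8] w 0.0139 j [-0.33  0.61  0.79  1.65 -0.48  1.09  0.47]
tool shift units [-0.02 -0.01  0.02]
```

Call:
move_arm --pt "-1 0 -0.07 0.23 0" --pt "-1 0 -0.11 0.23 0" --pt "-1 0 -0.11 0.21 0" --pt "-1 0 -0.15 0.18 0" --pt "-1 0 0 0 0"

```text
time: 8.78
ee_pos: [0.589, -0.1997, 0.0327]
eef_rot: [0.751, 0.66, -0.0, 0.0]
ft_force: [3.7, -4.0, -8.3]
width: 0.0139
```

```bash
python3 -c "
from h import *
s=st()
"
```

```text
t 8.78 p [ 0.589  -0.1997  0.0327] tooly deg -7.38 F [ 3.7 -4.  -8.3] w 0.0139 j [-0.33  0.61  0.78  1.7  -0.49  1.04  0.48]
```

Call:
move_arm --pt "-1 0.02 -0.13 0.2 0" --pt "-1 0.02 -0.22 0.1 0" --pt "-1 0 -0.23 0.06 0" --pt "-1 0 0 0 0"

```text
time: 9.12
ee_pos: [0.574, -0.1979, 0.0247]
eef_rot: [0.752, 0.66, -0.001, 0.0]
ft_force: [-3.0, -6.7, 0.8]
width: 0.014
```

```bash
python3 -c "
from h import *
s=st()
"
```

```text
t 9.12 p [ 0.574  -0.1979  0.0247] tooly deg -7.44 F [-3.  -6.7  0.8] w 0.014 j [-0.34  0.6   0.78  1.74 -0.49  1.01  0.49]
```

Call:
move_arm --pt "-1 -0.05 -0.24 0.02 0" --pt "-1 -0.04 -0.24 -0.03 0" --pt "-1 -0.01 -0.23 -0.08 0" --pt "-1 0 -0.21 -0.12 0" --pt "-1 0 0 0 0"

```text
time: 9.53
ee_pos: [0.5511, -0.1956, 0.0303]
eef_rot: [0.751, 0.66, 0.0, -0.001]
ft_force: [-2.5, -0.2, 1.3]
width: 0.0143
```

```bash
python3 -c "
from h import *
s=st()
"
```

```text
t 9.53 p [ 0.5511 -0.1956  0.0303] tooly deg -7.37 F [-2.5 -0.2  1.3] w 0.0143 j [-0.37  0.55  0.8   1.8  -0.46  0.99  0.49]
```

Call:
move_arm --pt "-1 0 -0.18 -0.16 0" --pt "-1 0 -0.14 -0.19 0" --pt "-1 0 -0.1 -0.22 0" --pt "-1 0 -0.06 -0.23 0" --pt "-1 0 0 0 0" --pt "-1 0 0 0 0"

```text
time: 10.03
ee_pos: [0.5395, -0.1944, 0.0503]
eef_rot: [0.751, 0.66, -0.0, -0.001]
ft_force: [-4.5, -0.6, 1.2]
width: 0.0143
```

```bash
python3 -c "
from h import *
s=st()
"
```

```text
t 10.03 p [ 0.5395 -0.1944  0.0503] tooly deg -7.37 F [-4.5 -0.6  1.2] w 0.0143 j [-0.4   0.5   0.83  1.82 -0.43  1.02  0.48]
```

Call:
move_arm --pt "-1 0 -0.04 -0.12 0" --pt "-1 0 -0.01 -0.12 0" --pt "-1 0 0.02 -0.12 0" --pt "-1 0 0.02 -0.12 0" --pt "-1 0 0 0 0"

```text
time: 10.45
ee_pos: [0.54, -0.1944, 0.0621]
eef_rot: [0.751, 0.66, -0.0, -0.0]
ft_force: [-1.4, -0.4, -5.7]
width: 0.0142
```

```bash
python3 -c "
from h import *
s=st()
print(r.read_state()['torque'])
"
```

```text
t 10.45 p [ 0.54   -0.1944  0.0621] tooly deg -7.35 F [-1.4 -0.4 -5.7] w 0.0142 j [-0.41  0.48  0.84  1.81 -0.41  1.04  0.47]
[-0.17386308  0.2665096   0.05211438]
```

Call:
move_arm --pt "-1 0 0.02 -0.06 0" --pt "-1 0 0.02 -0.06 0" --pt "-1 0 0 0 0" --pt "-1 0 0 0 0"

```text
time: 10.78
ee_pos: [0.5406, -0.1944, 0.0645]
eef_rot: [0.751, 0.66, -0.0, -0.001]
ft_force: [-1.3, 0.8, -12.4]
width: 0.0141
```

```bash
python3 -c "
from h import *
s=st()
"
```

```text
t 10.78 p [ 0.5406 -0.1944  0.0645] tooly deg -7.35 F [ -1.3   0.8 -12.4] w 0.0141 j [-0.41  0.48  0.84  1.81 -0.41  1.04  0.46]
```

Resistance rose to about 12 N at θ≈5.04, so the block should be pinched. I'll relax, open and go up.

Call:
move_arm --pt "-1 0 0 0 0" --pt "-1 0 0 0.05 0" --pt "0.2 0 0 0 0" --pt "0.2 0 0 0 0" --pt "0.2 0 0 0 0" --pt "0.2 0 0 0 0" --pt "0.2 0 0 -0.3 0" --pt "0.2 0 0 -0.8 0" --pt "0.2 0 0 -1 0" --pt "0.2 0 0 -1 0" --pt "0.2 0 0 -1 0" --pt "0.2 0 0 -1 0"

```text
time: 11.78
ee_pos: [0.5413, -0.195, 0.1935]
eef_rot: [0.751, 0.66, 0.001, 0.001]
ft_force: [-0.2, -0.1, -0.0]
width: 0.0518
```

```bash
python3 -c "
from h import *
s=st()
snap('wrist','w4.png')
snap('top','t4.png')
print(tip('wrist','crank_knob',s),tip('top','crank_knob'))
"
```

```text
t 11.78 p [ 0.5413 -0.195   0.1935] tooly deg -7.39 F [-0.2 -0.1 -0. ] w 0.0518 j [-0.5   0.33  0.94  1.68 -0.28  1.27  0.37]
[(0.81, array([ 0.5383, -0.1921,  0.0753]))] [(0.53, array([ 0.5377, -0.1906,  0.0776])), (0.46, array([ 0.6467, -0.0475,  0.1156]))]
```

View pics/w4.png

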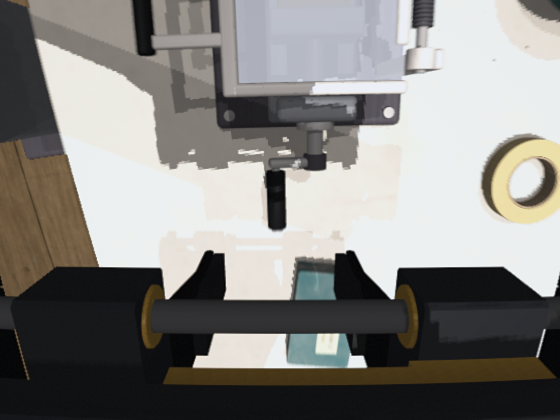

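The knob stayed put: wrist pixel (276,200), on the near side, with the arm just above horizontal. Next, the guard bar.

Call:
move_arm --pt "-0.1 0.8 -0.39 0 0" --pt "-0.1 0.8 -0.39 0 0" --pt "-0.1 0.8 -0.39 0 0" --pt "-0.1 0.8 -0.39 0 0" --pt "-0.1 0.8 -0.39 0 0" --pt "-0.1 0.8 -0.39 0 0" --pt "-0.1 0.8 -0.39 0 0" --pt "-0.1 0.77 -0.39 0 0" --pt "-0.1 0 0 0 0"

```text
time: 12.73
ee_pos: [0.4828, -0.0226, 0.1905]
eef_rot: [0.749, 0.662, -0.0, -0.001]
ft_force: [0.0, -0.1, 0.1]
width: 0.0392
```

```bash
python3 -c "
from h import *
s=st([.484,-.027,.096])
snap('wrist','w5.png')
for l in ['guard_bar','guard_hinge','guard_pointer','marker_pin']: print(tip('wrist',l,s))
"
```

```text
t 12.73 p [ 0.4828 -0.0226  0.1905] tooly deg -7.07 F [ 0.  -0.1  0.1] w 0.0392 j [-0.89  0.02  0.87  1.9  -0.01  1.23 -0.14]
tool shift units [-0.17  0.08  3.78]
[(0.92, array([ 0.4822, -0.027 ,  0.1116]))]
[(0.56, array([ 0.6446, -0.0489,  0.1152]))]
[(0.95, array([0.5258, 0.0647, 0.1121]))]
[(0.87, array([0.5498, 0.063 , 0.1926]))]
```

View pics/w5.png

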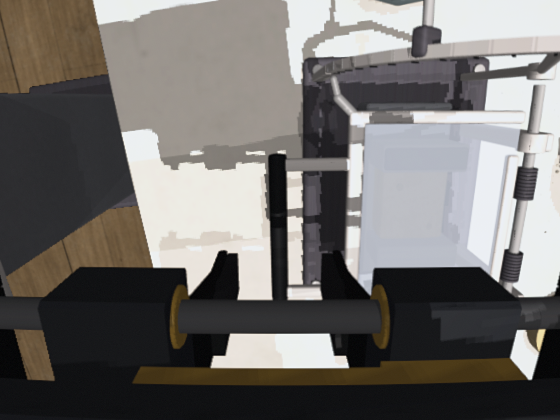

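The bar (279,240) is centred between the fingers, and the marker is at about 0.65 rad so far. Descending and gripping.

Call:
move_arm --pt "-0.1 -0.08 0.04 0.6 0" --pt "-0.1 -0.08 0.02 0.6 0" --pt "-0.1 0 0 0.6 0" --pt "-0.1 0 0 0.6 0" --pt "-0.1 0 0 0.6 0" --pt "-0.1 0 0 0.6 0" --pt "-0.1 0 0 0.1 0" --pt "-0.1 0 0 0 0" --pt "-1 0 0 0 0" --pt "-1 0 0 0 0" --pt "-1 0 0 0 0" --pt "-1 0 0 0 0" --squeeze 40

```text
time: 13.98
ee_pos: [0.4854, -0.0308, 0.0994]
eef_rot: [0.751, 0.66, 0.0, -0.0]
ft_force: [-10.7, 1.4, 2.3]
width: 0.0198
```

Call:
move_arm --pt "-1 0 0 0 0" --pt "-1 0 0 0 0" --pt "-1 0 0 0 0"

```text
time: 14.23
ee_pos: [0.4811, -0.0303, 0.098]
eef_rot: [0.751, 0.66, -0.003, -0.004]
ft_force: [-18.2, 1.9, 12.8]
width: 0.0105
```

```bash
python3 -c "
from h import *
s=st()
"
```

```text
t 14.23 p [ 0.4811 -0.0303  0.098 ] tooly deg -7.34 F [-18.2   1.9  12.8] w 0.0105 j [-0.83  0.18  0.88  2.01 -0.16  1.04 -0.01]
```

Call:
move_arm --pt "-1 0 -0.08 0 0" --pt "-1 0 -0.08 0 0" --pt "-1 0 0.01 -0.33 0" --pt "-1 0 0.02 -0.33 0" --pt "-1 0 0.04 -0.33 0" --pt "-1 0 0.06 -0.32 0" --pt "-1 0 0 0 0"

```text
time: 14.82
ee_pos: [0.4842, -0.0306, 0.1328]
eef_rot: [0.751, 0.66, 0.0, -0.001]
ft_force: [-3.5, 1.1, -3.0]
width: 0.0108
```

```bash
python3 -c "
from h import *
s=st()
"
```

```text
t 14.82 p [ 0.4842 -0.0306  0.1328] tooly deg -7.35 F [-3.5  1.1 -3. ] w 0.0108 j [-0.86  0.11  0.89  1.97 -0.1   1.1  -0.06]
```

Call:
move_arm --pt "-1 0 0.06 -0.32 0" --pt "-1 0 0.08 -0.32 0" --pt "-1 0 0.1 -0.31 0" --pt "-1 0 0.12 -0.31 0" --pt "-1 0 0.14 -0.3 0" --pt "-1 0 0.15 -0.3 0" --pt "-1 0 0 0 0" --pt "-1 0 0 0 0"

```text
time: 15.48
ee_pos: [0.4996, -0.0323, 0.1784]
eef_rot: [0.751, 0.66, -0.001, -0.001]
ft_force: [-7.0, 4.3, -1.9]
width: 0.0111
```

```bash
python3 -c "
from h import *
s=st()
for n in ['wrist','scene','top']:
    snap(n,n[0]+'6.png')
    for l in ['guard_bar','guard_hinge','guard_pointer','marker_pin']: print(n,l,tip(n,l,s))
im=cv2.imread('pics/s6.png')[130:280,220:380]; cv2.imwrite('pics/s6c.png',cv2.resize(im,None,fx=4,fy=4,interpolation=cv2.INTER_CUBIC))
"
```

```text
t 15.48 p [ 0.4996 -0.0323  0.1784] tooly deg -7.34 F [-7.   4.3 -1.9] w 0.0111 j [-0.86  0.1   0.9   1.88 -0.08  1.21 -0.07]
wrist guard_bar [(0.92, array([ 0.5069, -0.0298,  0.188 ]))]
wrist guard_hinge [(0.63, array([ 0.6463, -0.0483,  0.1155]))]
wrist guard_pointer [(0.84, array([0.5443, 0.0629, 0.1718]))]
wrist marker_pin [(0.6, array([0.5516, 0.0612, 0.1951]))]
scene guard_bar [(0.95, array([ 0.4983, -0.0288,  0.1876]))]
scene guard_hinge [(0.69, array([ 0.6467, -0.0509,  0.1144]))]
scene guard_pointer []
scene marker_pin []
top guard_bar []
top guard_hinge [(0.73, array([ 0.6449, -0.0471,  0.1105]))]
top guard_pointer [(0.91, array([0.5403, 0.0644, 0.1789]))]
top marker_pin [(0.38, array([0.5513, 0.0612, 0.1983]))]
```

View pics/w6.png

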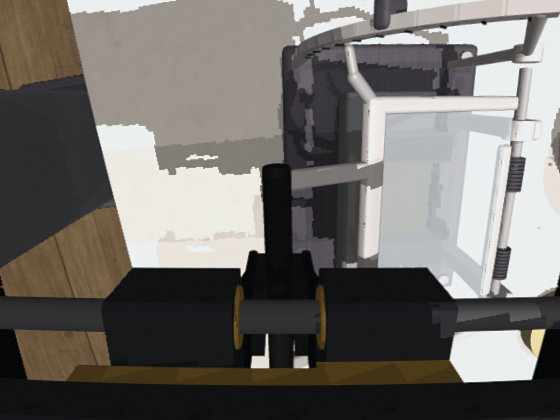

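View pics/s6c.png

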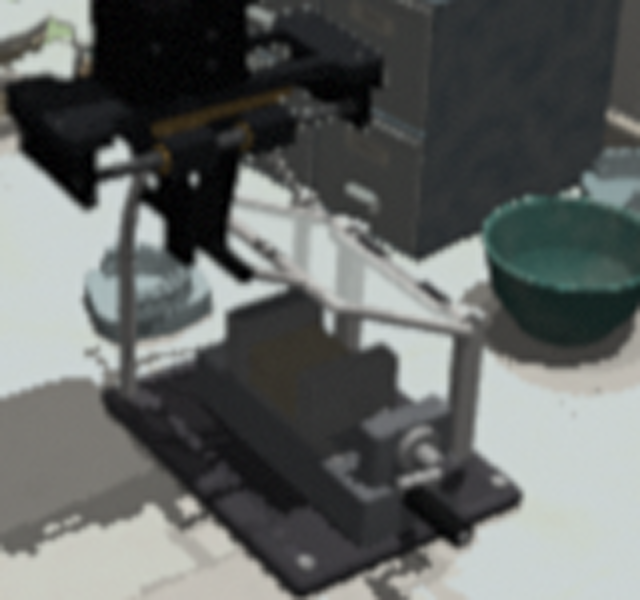

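The block is seen between the jaws, with the moving jaw against it, and the guard is at about 0.5. The marker estimate is about 0.65, so I'll go closer and compare the pointer with the pin directly.

Call:
move_arm --pt "-1 -0.02 0.07 -0.19 0" --pt "-1 -0.02 0.1 -0.19 0" --pt "-1 -0.02 0.1 -0.19 0" --pt "-1 0 0 0 0" --pt "-1 0 0 0 0"

```text
time: 16.65
ee_pos: [0.5076, -0.0333, 0.1929]
eef_rot: [0.75, 0.661, 0.001, -0.001]
ft_force: [0.5, 7.1, -7.1]
width: 0.011
```

```bash
cat > look.py <<'E'
import sys
from h import *
k=sys.argv[1]
s=st()
print('a from z',np.arcsin((s['ee_pos'][2]-.098)/.165))
for n in ['wrist','scene','top']:
    snap(n,n[0]+k+'.png')
    for l in ['guard_pointer','marker_pin']: print(n,l,tip(n,l,s))
def crop(f,b,o,z):
    im=cv2.imread('pics/'+f)[b[1]:b[3],b[0]:b[2]]; return cv2.resize(im,None,fx=z,fy=z,interpolation=cv2.INTER_CUBIC)
cv2.imwrite('pics/s%sc.png'%k,crop('s%s.png'%k,(220,130,340,220),0,6))
cv2.imwrite('pics/t%sc.png'%k,crop('t%s.png'%k,(225,145,315,215),0,8))
E
python3 look.py 7
```

```text
t 16.65 p [ 0.5076 -0.0333  0.1929] tooly deg -7.26 F [ 0.5  7.1 -7.1] w 0.011 j [-0.86  0.1   0.9   1.84 -0.09  1.23 -0.06]
a from z 0.6127348510895092
wrist guard_pointer [(0.81, array([0.5497, 0.063 , 0.1839]))]
wrist marker_pin [(0.55, array([0.5504, 0.0661, 0.1932]))]
scene guard_pointer [(0.59, array([0.5472, 0.06  , 0.1817]))]
scene marker_pin []
top guard_pointer [(0.84, array([0.5449, 0.0642, 0.1895]))]
top marker_pin [(0.56, array([0.5497, 0.0637, 0.1939]))]
```

View pics/w7.png

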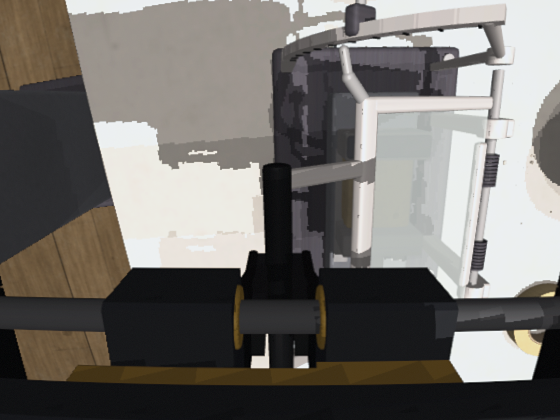

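View pics/s7c.png

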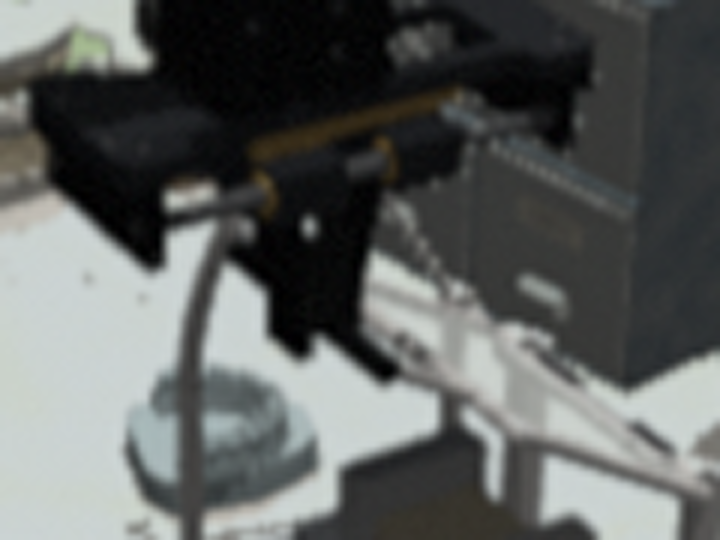

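View pics/t7c.png

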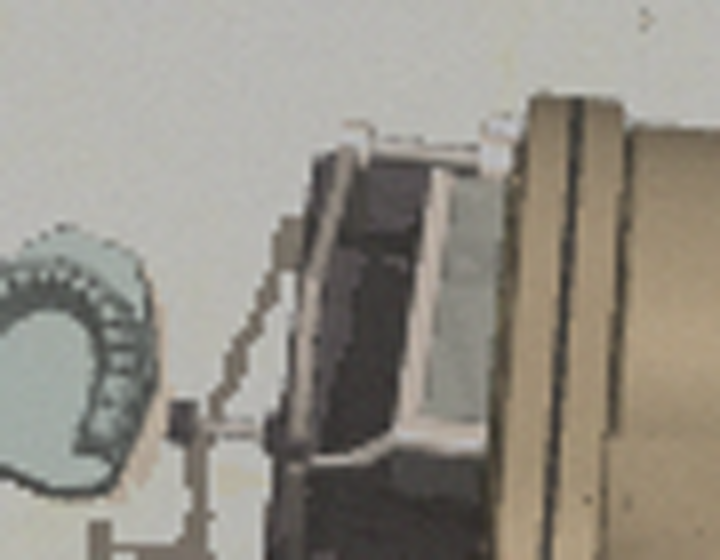

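```bash
python3 - <<'E'
from h import *
im=[cv2.imread('pics/w%s.png'%k)[0:90,310:440] for k in '67']
o=np.vstack([cv2.resize(i,None,fx=5,fy=3.3*5/5*1.0,interpolation=cv2.INTER_CUBIC) if 0 else cv2.resize(i,None,fx=3.3,fy=3.3,interpolation=cv2.INTER_CUBIC) for i in im])
i7=cv2.resize(im[1],None,fx=6,fy=6,interpolation=cv2.INTER_CUBIC)
cv2.imwrite('pics/w7c.png',i7)
cv2.imwrite('pics/w6c.png',cv2.resize(im[0],None,fx=6,fy=6,interpolation=cv2.INTER_CUBIC))
E
```

View pics/w7c.png

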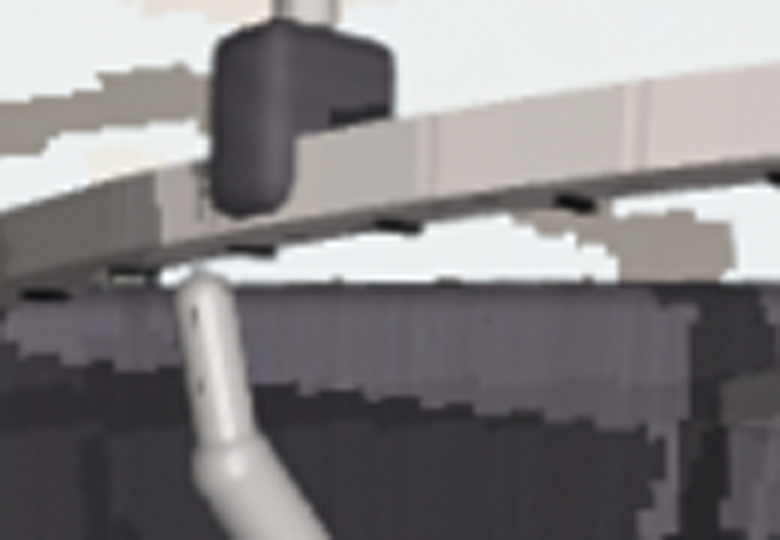

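```bash
cat > cyl.py <<'E'
from h import *
from scipy.optimize import least_squares,brentq
H=np.array([.6452,-.049,.115]); yaw=np.radians(-7.4)
vx=np.array([np.cos(yaw),np.sin(yaw),0]); vy=np.array([-vx[1],vx[0],0])
def ray(n,px,s=None):
    c=r.camera_info(n);K=np.array(c['K']); D=np.array([c['k1'],0,0,0,0.])
    u=cv2.undistortPoints(np.array([[px]],float),K,D)[0,0]; d=np.array([u[0],u[1],1])
    o=toW(n,[0,0,0],s); return o,toW(n,d,s)-o
def ang(n,px,s=None,R=.130):
    o,d=ray(n,px,s); f=lambda t:(lambda q:np.hypot(q@vx,q[2])-R)(o+t*d-H)
    ts=np.linspace(.02,1.8,2000); v=[f(t) for t in ts]; out=[]
    for i in range(len(ts)-1):
        if v[i]*v[i+1]<0:
            q=o+brentq(f,ts[i],ts[i+1])*d-H; out.append((round(np.arctan2(q[2],-q@vx),3),round(q@vy,4)))
    return out
E
python3 - <<'E'
from cyl import *
s=r.read_state()
for nm,p in [('ptr',(344.5,47)),('mk',(352,34)),('mk2',(351,33))]: print(nm,ang('wrist',p,s))
for nm,p in [('ptr',(225+310/8,145+460/8)),('mk',(225+290/8,145+437/8))]: print('top',nm,ang('top',p))
E
```

```text
ptr [(np.float64(0.546), np.float64(0.0994)), (np.float64(-0.867), np.float64(0.1208))]
mk [(np.float64(0.58), np.float64(0.1041)), (np.float64(-0.935), np.float64(0.1321))]
mk2 [(np.float64(0.575), np.float64(0.1046)), (np.float64(-0.925), np.float64(0.1328))]
top ptr [(np.float64(0.551), np.float64(0.0989)), (np.float64(-0.857), np.float64(0.1084))]
top mk [(np.float64(0.616), np.float64(0.1051)), (np.float64(-0.932), np.float64(0.1164))]
```

Call:
move_arm --pt "-1 0.05 0.07 -0.1 0" --pt "-1 0.05 0.06 -0.1 0" --pt "-1 0 0 0 0" --pt "-1 0 0 0 0" --pt "-1 0 0 0 0"

```text
time: 17.52
ee_pos: [0.5105, -0.0334, 0.1973]
eef_rot: [0.751, 0.66, -0.0, -0.0]
ft_force: [-0.1, -0.3, -5.5]
width: 0.0109
```

```bash
python3 look.py 8; python3 - <<'E'
from h import *
cv2.imwrite('pics/w8c.png',cv2.resize(cv2.imread('pics/w8.png')[0:90,310:440],None,fx=6,fy=6,interpolation=cv2.INTER_CUBIC))
E
```

```text
t 17.52 p [ 0.5105 -0.0334  0.1973] tooly deg -7.38 F [-0.1 -0.3 -5.5] w 0.0109 j [-0.86  0.11  0.9   1.83 -0.09  1.24 -0.06]
a from z 0.6455856695565082
wrist guard_pointer [(0.63, array([0.5496, 0.064 , 0.1875]))]
wrist marker_pin [(0.71, array([0.5518, 0.0627, 0.1938]))]
scene guard_pointer []
scene marker_pin [(0.36, array([0.5563, 0.0612, 0.1919]))]
top guard_pointer [(0.84, array([0.5498, 0.0625, 0.1909]))]
top marker_pin [(0.54, array([0.552 , 0.0631, 0.1958]))]
```

View pics/w8c.png

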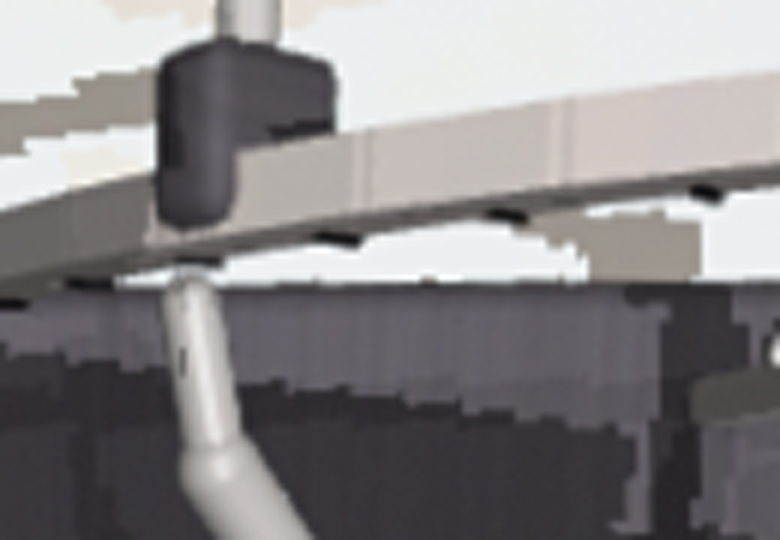

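View pics/t8c.png

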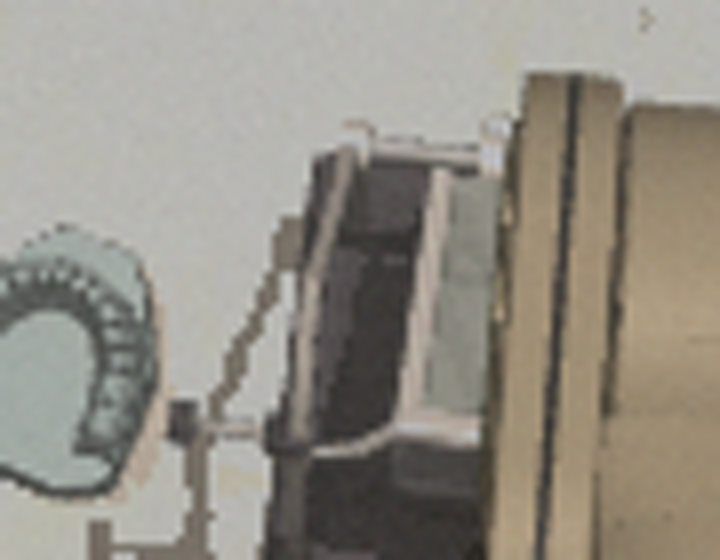

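```bash
python3 - <<'E'
from h import *
a=cv2.resize(cv2.imread('pics/w5.png')[0:90,310:440],None,fx=6,fy=6,interpolation=cv2.INTER_CUBIC)
b=a; 
cv2.imwrite('pics/w5c.png',cv2.resize(cv2.imread('pics/w5.png')[0:100,360:490],None,fx=6,fy=6,interpolation=cv2.INTER_CUBIC))
cv2.imwrite('pics/s0c.png',cv2.resize(cv2.imread('pics/scene0.png')[140:230,235:335],None,fx=7,fy=6.5,interpolation=cv2.INTER_CUBIC))
E
```

```text
(no output)
```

View pics/w5c.png

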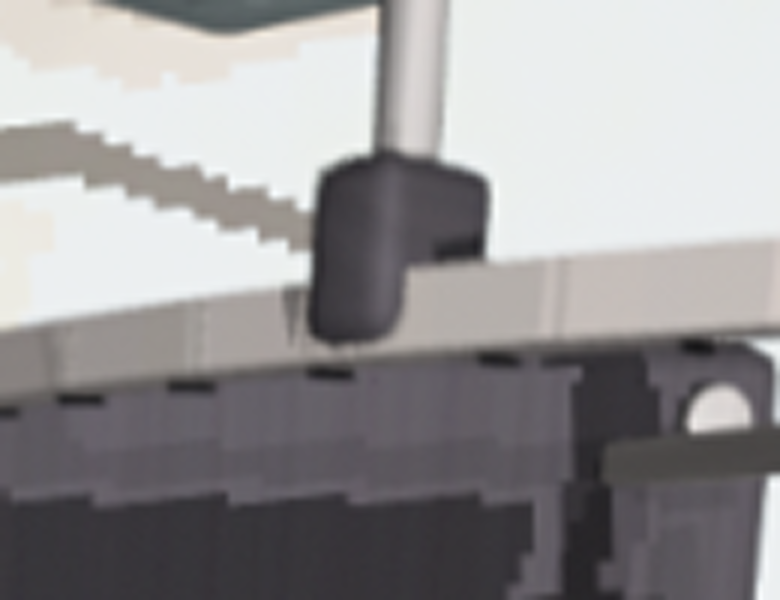

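View pics/s0c.png

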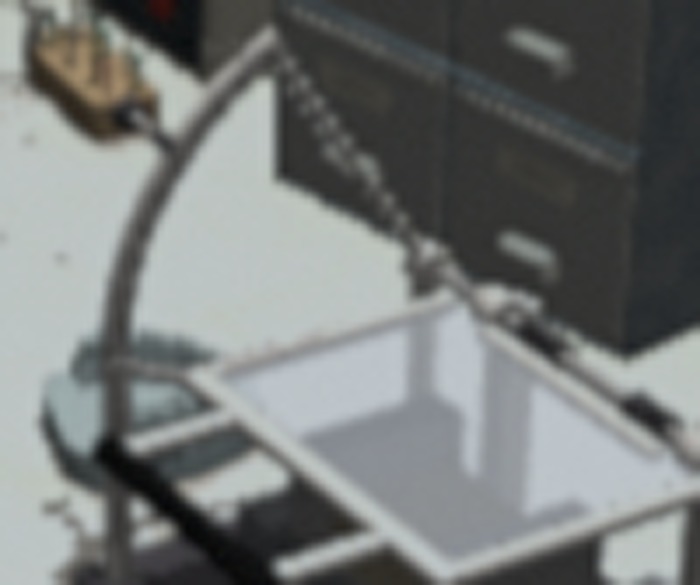

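View pics/w6c.png

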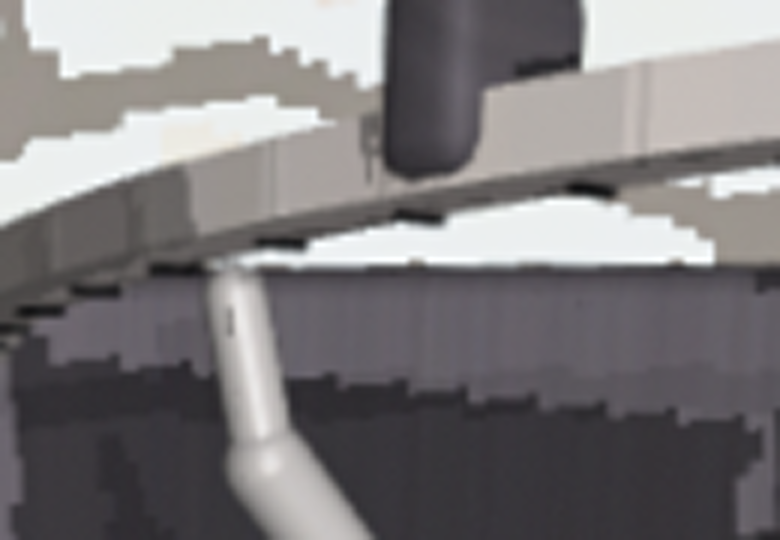

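```bash
cat > tri.py <<'E'
from cyl import *
def S(p,yawd):
    t=np.radians(yawd); y=np.array([np.cos(t),np.sin(t),0]); z=np.array([0,0,-1.]); x=np.cross(y,z)
    return dict(ee_pos=p,eef_rot=Ro.from_matrix(np.array([x,y,z]).T).as_quat())
V={5:S([.4828,-.0226,.1905],-7.07),6:S([.4996,-.0323,.1784],-7.34),7:S([.5076,-.0333,.1929],-7.26),8:S([.5105,-.0334,.1973],-7.38)}
def tri(obs):
    A=np.zeros((3,3));b=np.zeros(3)
    L=[]
    for n,s,px in obs:
        o,d=ray(n,px,s); d/=np.linalg.norm(d); P=np.eye(3)-np.outer(d,d); A+=P;b+=P@o; L.append((o,P))
    X=np.linalg.solve(A,b); res=[round(1e3*np.linalg.norm(P@(X-o)),2) for o,P in L]
    q=X-H; return X.round(4),'a',round(np.arctan2(q[2],-q@vx),3),'R',round(np.hypot(q@vx,q[2]),4),'vy',round(q@vy,4),res
E
python3 - <<'E'
from tri import *
print('mk',tri([('wrist',V[5],(419.5,56)),('wrist',V[6],(382.2,29)),('wrist',V[7],(352.4,35.5)),('wrist',V[8],(343,37.5))]))
print('mk+top',tri([('wrist',V[5],(419.5,56)),('wrist',V[6],(382.2,29)),('wrist',V[7],(352.4,35.5)),('wrist',V[8],(343,37.5)),('top',None,(225+292/8,145+438/8))]))
print('arc check')
for k,p in [(6,(349.5,44.5)),(7,(344.5,47)),(8,(342,47))]: print('ptr',k,ang('wrist',p,V[k]))
for k,p in [(5,(419.5,56)),(6,(382.2,29)),(7,(352.4,35.5)),(8,(343,37.5))]:
  print('mk',k,[ang('wrist',p,V[k],R)[0] for R in (.13,.135,.14)])
E
```

```text
mk (array([0.549 , 0.0664, 0.1966]), 'a', np.float64(0.637), 'R', np.float64(0.1372), 'vy', np.float64(0.1021), [np.float64(0.14), np.float64(0.07), np.float64(0.11), np.float64(0.06)])
mk+top (array([0.5517, 0.0676, 0.1878]), 'a', np.float64(0.594), 'R', np.float64(0.13), 'vy', np.float64(0.1036), [np.float64(0.8), np.float64(0.34), np.float64(1.01), np.float64(1.07), np.float64(2.0)])
arc check
ptr 6 [(np.float64(0.446), np.float64(0.1)), (np.float64(-0.791), np.float64(0.1196))]
ptr 7 [(np.float64(0.548), np.float64(0.0994)), (np.float64(-0.869), np.float64(0.1205))]
ptr 8 [(np.float64(0.579), np.float64(0.0997)), (np.float64(-0.888), np.float64(0.1214))]
mk 5 [(np.float64(0.6), np.float64(0.1031)), (np.float64(0.627), np.float64(0.1024)), (np.float64(0.652), np.float64(0.1018))]
mk 6 [(np.float64(0.591), np.float64(0.1036)), (np.float64(0.624), np.float64(0.1025)), (np.float64(0.653), np.float64(0.1014))]
mk 7 [(np.float64(0.583), np.float64(0.1035)), (np.float64(0.621), np.float64(0.1024)), (np.float64(0.655), np.float64(0.1014))]
mk 8 [(np.float64(0.582), np.float64(0.1036)), (np.float64(0.622), np.float64(0.1025)), (np.float64(0.658), np.float64(0.1015))]
```

```bash
python3 - <<'E'
from tri import *
ob=[('wrist',V[5],(428.5,25.8)),('wrist',V[7],(360.8,3.7)),('wrist',V[8],(351.3,7))]
print('pinjunction',tri(ob))
for R in (.115,.12,.125,.13,.135): print(R,[ang('wrist',p,s,R)[0] for _,s,p in ob])
# arc strip near edge: find R: ticks etc. marker box corner
s=r.read_state()
print(r.camera_info('top')['t'])
for nm,p in [('ptr',(318,453)),('clip',(290,437)),('pin',(235,428)),('head',(185,420))]:
    print('top',nm,[ang('top',(225+p[0]/8,145+p[1]/8),None,R)[0] for R in (.12,.125,.13,.135)])
E
```

```text
pinjunction (array([0.5534, 0.0775, 0.1959]), 'a', np.float64(0.646), 'R', np.float64(0.1344), 'vy', np.float64(0.1137), [np.float64(0.14), np.float64(0.16), np.float64(0.14)])
0.115 [(np.float64(0.533), np.float64(0.1176)), (np.float64(0.481), np.float64(0.1201)), (np.float64(0.476), np.float64(0.1199))]
0.12 [(np.float64(0.567), np.float64(0.1165)), (np.float64(0.531), np.float64(0.1183)), (np.float64(0.529), np.float64(0.1181))]
0.125 [(np.float64(0.597), np.float64(0.1155)), (np.float64(0.575), np.float64(0.1167)), (np.float64(0.575), np.float64(0.1165))]
0.13 [(np.float64(0.624), np.float64(0.1144)), (np.float64(0.614), np.float64(0.1151)), (np.float64(0.615), np.float64(0.115))]
0.135 [(np.float64(0.649), np.float64(0.1134)), (np.float64(0.649), np.float64(0.1136)), (np.float64(0.651), np.float64(0.1135))]
[0.02303694 0.56837339 1.20147255]
top ptr [(np.float64(0.48), np.float64(0.0977)), (np.float64(0.532), np.float64(0.0972)), (np.float64(0.578), np.float64(0.0968)), (np.float64(0.618), np.float64(0.0964))]
top clip [(np.float64(0.526), np.float64(0.106)), (np.float64(0.574), np.float64(0.1056)), (np.float64(0.616), np.float64(0.1051)), (np.float64(0.653), np.float64(0.1047))]
top pin [(np.float64(0.531), np.float64(0.122)), (np.float64(0.578), np.float64(0.1214)), (np.float64(0.619), np.float64(0.1209)), (np.float64(0.656), np.float64(0.1203))]
top head [(np.float64(0.534), np.float64(0.1365)), (np.float64(0.581), np.float64(0.1358)), (np.float64(0.622), np.float64(0.1352)), (np.float64(0.659), np.float64(0.1345))]
```

Wrist: pointer tip (342,47) against clip finger (343,37). The finger stands a few mm proud of the 130 mm circle, though. The pin axis, the top view and the networks all put the marker another 0.035 rad up, so I'll lift that much.

Call:
move_arm --pt "-1 0 0.07 -0.1 0" --pt "-1 0 0.07 -0.09 0" --pt "-1 0 0 0 0" --pt "-1 0 0 0 0" --pt "-1 0 0 0 0"

```text
time: 18.38
ee_pos: [0.5138, -0.0337, 0.202]
eef_rot: [0.751, 0.66, -0.0, -0.0]
ft_force: [-3.2, -0.8, -4.5]
width: 0.011
```

```bash
python3 look.py 9; python3 - <<'E'
from h import *
cv2.imwrite('pics/w9c.png',cv2.resize(cv2.imread('pics/w9.png')[0:90,290:420],None,fx=6,fy=6,interpolation=cv2.INTER_CUBIC))
E
```

```text
t 18.38 p [ 0.5138 -0.0337  0.202 ] tooly deg -7.37 F [-3.2 -0.8 -4.5] w 0.011 j [-0.85  0.12  0.9   1.82 -0.1   1.26 -0.05]
a from z 0.6817145779669835
wrist guard_pointer [(0.78, array([0.554 , 0.0616, 0.188 ]))]
wrist marker_pin [(0.69, array([0.551 , 0.0608, 0.1911]))]
scene guard_pointer []
scene marker_pin [(0.53, array([0.5554, 0.0587, 0.1941]))]
top guard_pointer [(0.92, array([0.55  , 0.062 , 0.1945])), (0.21, array([ 0.5406, -0.1912,  0.0755]))]
top marker_pin [(0.64, array([0.5515, 0.0624, 0.1986]))]
```

View pics/w9c.png

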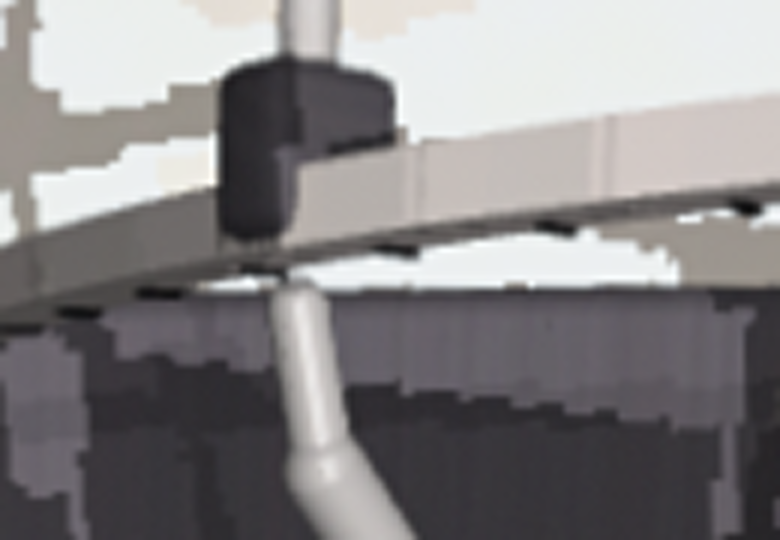

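View pics/t9c.png

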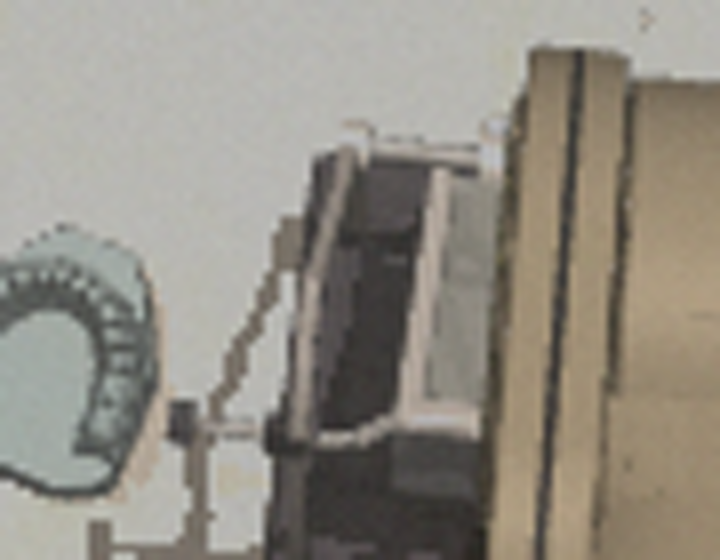

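View pics/s9c.png

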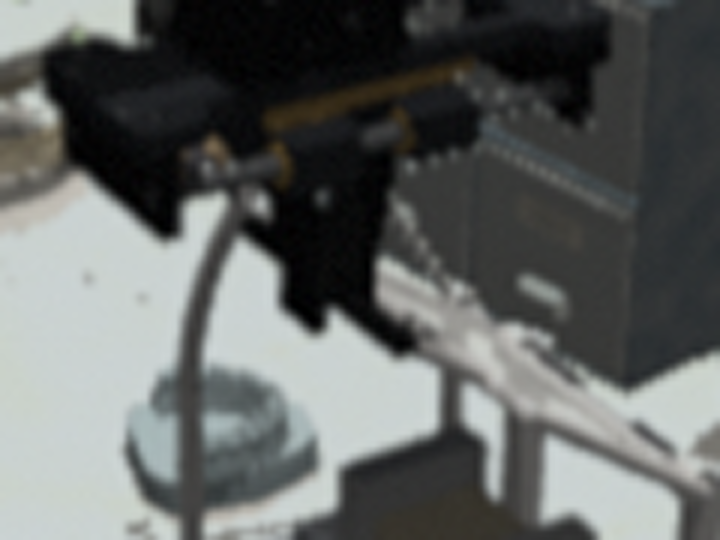

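```bash
python3 - <<'E'
from tri import *
s=r.read_state()
w=lambda p,R:ang('wrist',(290+p[0]/6,p[1]/6),s,R)[0][0]
print('ptr',w((301,290),.13),'pin',[w((310,60),R) for R in (.127,.13,.133)],'fing',[w((261,232),R) for R in (.13,.133,.136)])
for nm,p in [('ptr',(320,441)),('clip',(290,437)),('pin',(235,428)),('head',(185,420))]:
    print('top',nm,[ang('top',(225+p[0]/8,145+p[1]/8),None,R)[0] for R in (.127,.13,.133)])
# a=0 calibration of H: pointer tip in w5
im=cv2.imread('pics/w5.png')[40:130,290:400]; cv2.imwrite('pics/w5p.png',cv2.resize(im,None,fx=7,fy=6.6,interpolation=cv2.INTER_CUBIC))
E
```

```text
ptr 0.614 pin [np.float64(0.59), np.float64(0.615), np.float64(0.638)] fing [np.float64(0.58), np.float64(0.606), np.float64(0.629)]
top ptr [(np.float64(0.592), np.float64(0.0968)), (np.float64(0.616), np.float64(0.0965)), (np.float64(0.639), np.float64(0.0963))]
top clip [(np.float64(0.591), np.float64(0.1054)), (np.float64(0.616), np.float64(0.1051)), (np.float64(0.638), np.float64(0.1048))]
top pin [(np.float64(0.595), np.float64(0.1212)), (np.float64(0.619), np.float64(0.1209)), (np.float64(0.642), np.float64(0.1205))]
top head [(np.float64(0.598), np.float64(0.1356)), (np.float64(0.622), np.float64(0.1352)), (np.float64(0.645), np.float64(0.1348))]
```

View pics/w5p.png

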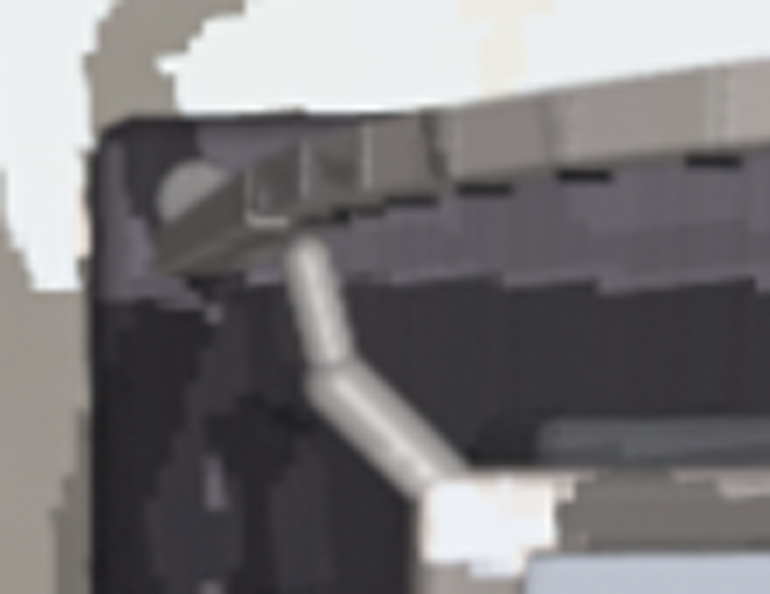

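```bash
python3 - <<'E'
from tri import *
for px in [(334,76.4),(334.3,78)]:
    o,d=ray('wrist',px,V[5])
    for z in (.112,.115): X=o+d*(z-o[2])/d[2]; q=X-H; print(X.round(4),'dist',round(-q@vx,4),'vy',round(q@vy,4))
E
```

```text
[0.5271 0.0657 0.112 ] dist 0.1319 vy 0.0986
[0.5267 0.0656 0.115 ] dist 0.1323 vy 0.0984
[0.5272 0.0648 0.112 ] dist 0.1317 vy 0.0976
[0.5268 0.0647 0.115 ] dist 0.1321 vy 0.0975
```

```bash
python3 - <<'E'
import tri, cyl
from tri import *
s=r.read_state(); H0=H.copy()
V[9]=s
fing=[('wrist',V[5],(419.5,56)),('wrist',V[6],(382.2,29)),('wrist',V[7],(352.4,35.5)),('wrist',V[8],(343,37.5)),('wrist',s,(333.4,39.5))]
pin=[('wrist',V[5],(428.5,25.8)),('wrist',V[7],(360.8,3.7)),('wrist',V[8],(351.3,7)),('wrist',s,(341.7,10))]
for dz in (-.003,0,.003):
    tri.H=cyl.H=H0-.002*vx+np.array([0,0,dz])
    print(dz,'fing',tri.tri(fing)[1:5],'pin',tri.tri(pin)[1:5],'ptr',[cyl.ang('wrist',p,V[k])[0][0] for k,p in [(6,(349.5,44.5)),(7,(344.5,47)),(8,(342,47)),(9,(340.2,48.3))]])
E
```

```text
Traceback (most recent call last):
AttributeError: 'function' object has no attribute 'tri'
```

```bash
python3 - <<'E'
import tri as T, cyl
from cyl import *
V=T.V
s=r.read_state(); H0=H.copy()
V[9]=s
fing=[('wrist',V[5],(419.5,56)),('wrist',V[6],(382.2,29)),('wrist',V[7],(352.4,35.5)),('wrist',V[8],(343,37.5)),('wrist',s,(333.4,39.5))]
pin=[('wrist',V[5],(428.5,25.8)),('wrist',V[7],(360.8,3.7)),('wrist',V[8],(351.3,7)),('wrist',s,(341.7,10))]
for dz in (-.003,0,.003):
    T.H=cyl.H=H0-.002*vx+np.array([0,0,dz])
    print(dz,'fing',[str(x) for x in T.tri(fing)[1:5]],'pin',[str(x) for x in T.tri(pin)[1:5]],'ptr',[str(cyl.ang('wrist',p,V[k])[0][0]) for k,p in [(6,(349.5,44.5)),(7,(344.5,47)),(8,(342,47)),(9,(340.2,48.3))]])
E
```

```text
-0.003 fing ['a', '0.663', 'R', '0.1373'] pin ['a', '0.67', 'R', '0.1341'] ptr ['0.478', '0.576', '0.607', '0.641']
0 fing ['a', '0.645', 'R', '0.1354'] pin ['a', '0.652', 'R', '0.1322'] ptr ['0.471', '0.571', '0.601', '0.636']
0.003 fing ['a', '0.627', 'R', '0.1336'] pin ['a', '0.634', 'R', '0.1304'] ptr ['0.465', '0.565', '0.596', '0.631']
```

Pointer and marker agree in the top view. The wrist triangulation and the networks ask for another 0 to 0.018 rad, so I'll make one small nudge and check that it holds.

Call:
move_arm --pt "-1 0 0.01 -0.04 0" --pt "-1 0 0 0 0" --pt "-1 0 0 0 0" --pt "-1 0 0 0 0" --pt "-1 0 0 0 0" --pt "-1 0 0 0 0"

```text
time: 19.33
ee_pos: [0.5145, -0.0338, 0.203]
eef_rot: [0.751, 0.66, 0.0, 0.0]
ft_force: [1.1, -2.2, -8.1]
width: 0.0107
```

```bash
python3 look.py A; python3 - <<'E'
from h import *
print(tip('scene','die_block'),tip('scene','crank_knob'),tip('top','study_model_mid'),tip('top','burs_case_mid'))
cv2.imwrite('pics/wAc.png',cv2.resize(cv2.imread('pics/wA.png')[0:90,290:420],None,fx=6,fy=6,interpolation=cv2.INTER_CUBIC))
cv2.imwrite('pics/sAv.png',cv2.resize(cv2.imread('pics/sA.png')[190:280,245:365],None,fx=6,fy=6,interpolation=cv2.INTER_CUBIC))
E
```

```text
t 19.33 p [ 0.5145 -0.0338  0.203 ] tooly deg -7.36 F [ 1.1 -2.2 -8.1] w 0.0107 j [-0.85  0.12  0.9   1.81 -0.1   1.26 -0.05]
a from z 0.6900623731582033
wrist guard_pointer [(0.76, array([0.5532, 0.06  , 0.1911]))]
wrist marker_pin [(0.92, array([0.5507, 0.0608, 0.191 ]))]
scene guard_pointer [(0.94, array([0.5511, 0.0616, 0.193 ]))]
scene marker_pin [(0.39, array([0.5578, 0.0568, 0.1965]))]
top guard_pointer [(0.8, array([0.5513, 0.0603, 0.1958]))]
top marker_pin [(0.63, array([0.5526, 0.063 , 0.1976]))]
[(0.86, array([ 0.5865, -0.0338,  0.0515]))] [(0.48, array([ 0.5408, -0.1897,  0.0782]))] [(0.82, array([0.6105, 0.1559, 0.0206]))] [(0.66, array([ 0.5688, -0.3378,  0.0157]))]
```

View pics/wAc.png

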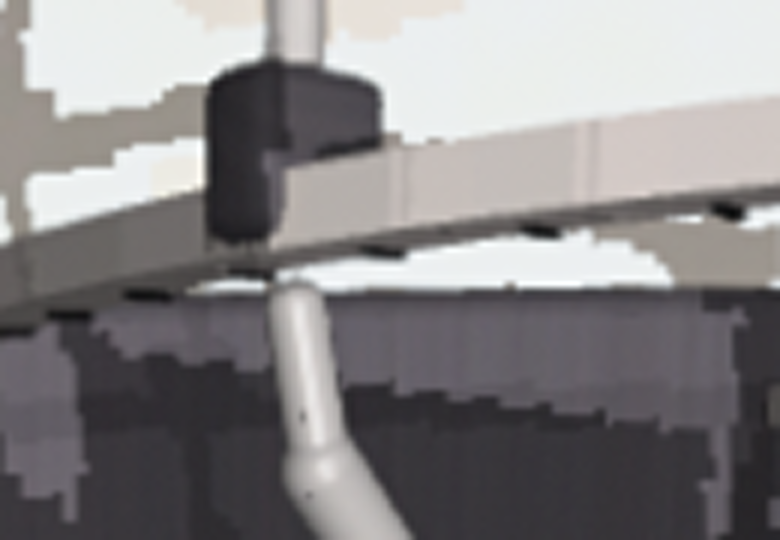

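View pics/sAv.png

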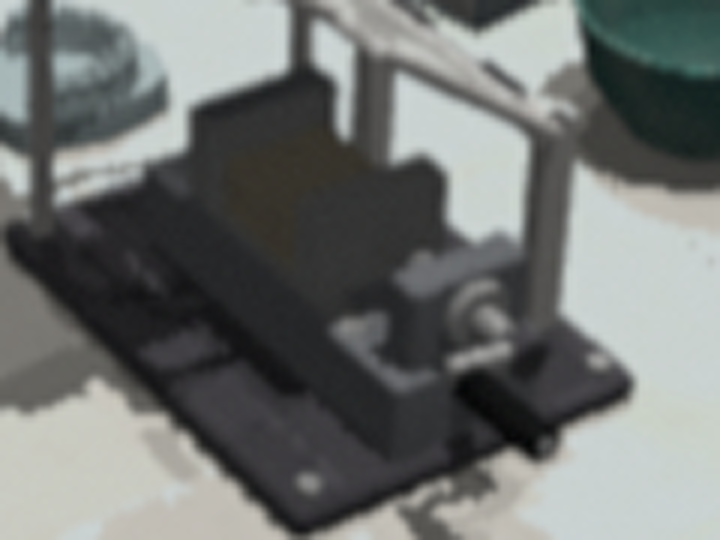

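View pics/tAc.png

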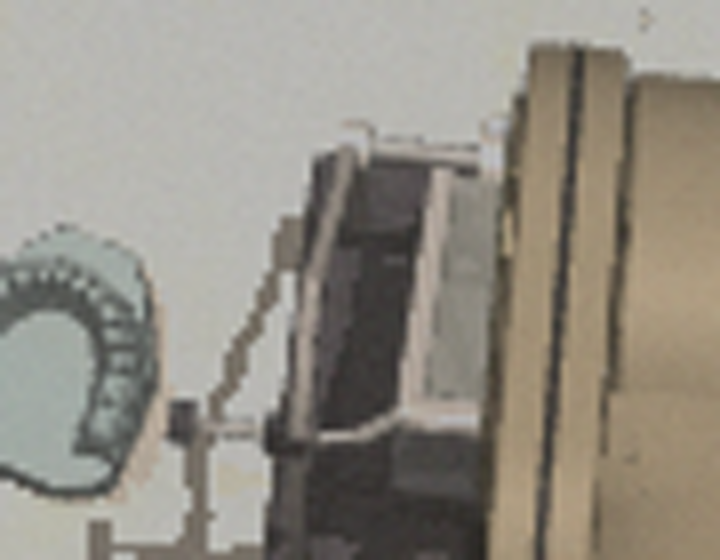

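In the final views the pointer tip lies on the marker's line: top crop (320,438), beside the clip at (288,437). The block fills the gap between both jaws, the knob has stayed put, and the bystanders haven't moved. Handing in while holding.

```bash
python3 -c "
from h import *
r.close_job(); st()"
```

```text
the job is handed in; nothing more can be done
the job is handed in; nothing more can be done
```

The die block is clamped and the guard is held at the marker. I handed the job in at about 20 s with the gripper still on the bar; the close-out gives no verdict.

- **Clamping:** I pinched the crank knob and led it clockwise from about 1.57 to about 5.04 rad. Resistance rose to about 12 N at the knob, the top of the 6–12 N range. After I let go, the knob stayed where it was, and the scene picture shows the block touching both jaws.
- **Guard:** I gripped the front bar at 40 N and raised it until pointer and marker met. The spring load at the end was about 5–8 N and the grip showed no slip over the last half second.
- **Last checks:** In the top view the pointer tip lies on the marker's axis. The wrist-camera geometry and the networks put the remaining error between about -0.01 and +0.02 rad. The scene camera's network alone said +0.05 rad, with low confidence on the marker.
- **Disagreement:** The angle worked out from tool height (0.69 rad) reads about 0.04 rad above what the cameras show for the pointer. The bar probably shifted slightly in the grip early in the lift, so I relied on the direct comparison of pointer and marker.
- **Bystanders:** The networks place the study model and the tin case where they were at the start, to within about 3 mm. The arm never touched the marker.

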